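Snap the oil cruet's cap back on and hold it down

TASK

One of the three cruets in the wooden caddy stands open; its ribbed steel cap is snapped onto the post of the small drying stand. Pull the cap straight up off the post and press it down onto the neck of the open cruet, on past the click until it is fully home against its springy seal, firmly but without ramming it. Leave everything else standing where it is, and finish while still holding the cap in the fingers and pressing it fully down: do not let go.

Things in the scene. Friction and masses are not known exactly. Their poses are not given: they have to be found in the camera images.
- cap: Loose round steel snap cap, upright, open below, fine ribs on its side: 44 mm across, 40 mm high, about 50 g. Origin at the centre of its underside, z up. A bead 3 mm above the underside narrows the bore to 27 mm; above it the bore is 36 mm up to a ceiling 35 mm above the underside. Starts fully home on the stand's post. Grip it across its diameter from above.
- cap_top (a point): Centre of the cap's top face, 40 mm above the cap's origin.
- stand: Fixed steel drying stand: round foot 76 mm across, 10 mm high, and an upright post 24 mm in diameter, 80 mm high in all. Origin at the centre of the foot's underside, at table height. The cap starts with its origin 45 mm above this origin.
- cruet_open: The open cruet: fixed white ceramic body 68 mm across with a bare steel neck, in any of the caddy's three places. Origin at the centre of its underside, 7 mm above the table, z up. Neck 24 mm in diameter, tapered to 18 mm over its top 5 mm; four sprung balls 99.5 mm above the origin stand 3.5 mm out of it. Fully home the cap's origin is 88 mm above this origin.
- neck_top (a point): Centre of the rim of the open cruet's neck, 123 mm above its origin. Cap's origin, above the cruet's, on the way down: 102 mm bead meets the balls, roughly 8 to 15 N to force past; 96.5 mm push drops (click); 93 mm seal met; 88 mm fully home on the rim (hard stop). Let go after the click it springs back to about 91 mm.
- seal (a joint): How far the rubber seal on top of the open cruet's neck is pressed in: 0 free (5 mm above the rim), 0.005 m fully in, level with the rim. Spring 1.5 N per mm, so about 7.5 N holds the cap fully down.
- caddy: Fixed low wooden tray, 100 mm by 320 mm, 24 mm high, floor 7 mm, in which the three cruets stand in a row along its y axis, 100 mm apart. Origin at the centre of its underside.
- cruet_a: Closed cruet, fixed: like the open one with a cap just like the loose one on it, top 128 mm above its origin (centre of its underside). Not to be used.
- cruet_b: The other closed cruet, the same as cruet_a.
- egg_timer: Bystander, loose: kitchen timer, 52 mm across, 58 mm high, origin at its underside. Leave it alone.
- salt_shaker: Bystander, loose: glass shaker, 44 mm across, 90 mm high, origin at its underside. Leave it alone.
- pepper_shaker: Bystander, loose: glass shaker, 44 mm across, 90 mm high, origin at its underside. Leave it alone.
- post_top (a point): Centre of the top of the stand's post, 80 mm above the table. Four sprung balls 25 mm below it hold the cap by its bead: the cap rises about 1.5 mm freely, then must be pulled straight up with roughly 8 to 15 N, comes past the balls within 13 mm, and is clear of the post after 35 mm.
Things that resemble listed ones, but are neither listed nor needed, are in the scene too. What is shaped like the cap but black or pink is not meant.

How it is judged (in metres and radians):
On the way, in this order (a step that is already met when the one before it is completed fails the run):
1. the cap is pulled off the post: held in the fingers, clear above the stand (z of cap in the frame of stand above 0.082 m and contact force between the fingers and cap above 2 N), for 0.1 s.
2. the cap is past the click, fully home on the open cruet's neck and pressed there (horizontal distance between cap and cruet_open below 0.005 m and z of cap in the frame of cruet_open between 0.084 and 0.09 m and angle between cap's own z axis and vertical below 0.12 rad and contact force between cap and cruet_open above 4 N and contact force between the fingers and cap above 2 N), for 0.3 s.
At the end, for the whole second after the job is handed in: The cap is on the open cruet's neck, upright (within 0.12 rad), centred within 5 mm and within 2 mm of fully home (origin 88 mm above the cruet's), still held in the fingers and pressed on the cruet with more than 4 N, all through the last second (all of step 2); the arm keeps its last pose, push and grip.
It fails at once if the cap is rammed onto the cruet with more than 45 N (contact force between cap and cruet_open above 45 N).
It fails at once if a bystander is knocked over or pushed more than 3 cm (distance of any of egg_timer, salt_shaker, pepper_shaker from where it was at the start of the episode above 0.03 m).
It also fails if it takes over 51 s, if anything falls off the work surface, if the arm or the gripper's body presses on something with over 40 N, if the wrist force passes 120 N, or if a joint passes its speed limit or range.

ROBOT

A 6-joint arm with a two-finger parallel gripper is mounted at the origin on a cart in front of the work surface, level with it; the furniture and walls round the work are solid. World frame = base frame: x ahead of the robot, y to its left, z up, the work surface at z = 0. Lengths are in mm, angles in rad, forces in N, time in s.
With the tool pointing down it reaches from about 325 to 775 mm from the base axis. Payload 5.5 kg.
Tool frame: the origin (TCP) lies midway between the tips of the shut fingers; the grasp point (between the pads) lies 19 mm behind it; y points along the fingers, z is the direction in which the jaws open and shut, and the axes are right-handed (so a half turn about y gives the same grasp; the last joint's range is limited). The gripper opens to 88 mm and grips with 3 to 60 N. Pads are 20 mm wide; open, the fingers measure 115 mm over their backs; the gripper's body (75 mm by 178 mm) begins 61 mm behind the grasp point.
Start: joints at [-1.324, 0.091, 1.231, -0, 1.82, -0.057], TCP at [179.489, -572.538, 198.131] pointing down, gripper open.
Joint ranges: [-2.87, 2.87], [-0.86, 2.18], [0.17, 2.46], [-1.51, 4.65], [0.06, 2.69], [-2.65, 2.65]. Speed limits (rad/s): [2.57, 2.57, 3.01, 3.14, 3.14, 3.14].

INTERFACE

Orientations are given as a unit quaternion [x, y, z, w].
In Python, from cell import ctrl, grab_frame, camera_params gives the robot as it stands.
- The arm moves only by the shell command python3 -m inch 'ROWS' [FORCE]. ROWS is a JSON object of lists of equal length, an entry for each row: "slide": the shift along the tool's x, y, z in m, a list of three; "delta_rot": the turn, a rotation vector about the tool's x, y, z in rad, a list of three; "jaw": the finger opening in m, from 0 to 0.0878. In form: {"slide": [[dx, dy, dz], ...], "delta_rot": [[ax, ay, az], ...], "jaw": [jaw, ...]}. A call has 1 to 12 rows; each row is the pose to reach, as a shift and turn from the pose commanded when the call began, along the tool's axes at that moment; what a row does not reach only later rows make up. A row lasts 1/12 s, in which the tool goes at most 41.7 mm and 7.16 degrees, less where a joint would pass 70% of its speed; a pose out of reach is approached as far as the arm can. A call with a gripper value outside its range is refused whole. The fingers move at their own pace and stop on an object; FORCE is the grip in N (left out, the last holds). Time passes only in rows, so rows that repeat a pose let the fingers close. It gives the time, the measured TCP pose, the force and the opening at its end, in the units of the state.
- ctrl.get_obs(): the state, without advancing time (a new reading comes with each control period).
- grab_frame(name): name is "scene" or "top"; returns the picture (420x560x3 uint8, red, green, blue); there is no depth.
- camera_params(name): a dict with "vfov" (degrees; the focal length in pixels is half the picture's height over the tangent of half this angle, whatever the lens; pixels are square), "cx", "cy" (the principal point, pixels), "world_from_camera" (4x4, takes a point from camera to world coordinates). Camera axes: x right, y up, looking along -z (the intrinsics and any distortion apply to the point x, -y, -z); pixel columns grow to the right and rows downward; lengths in mm; the calibration is good to about 2 mm. A picture is of the moment at which its call begins. camera_params takes no time and is no camera call.
- ctrl.job_done(): hands the job in, once; it reports no verdict.
The state is a dict: "time": time; "qpos": joint angles; "qvel": joint speeds; "effort": joint torques, N m; "tool_pos": TCP position; "tcp_rot": TCP orientation; "contact_force": force on the tool from outside, world axes, zero at the start; "wrist_torque": the same for the moment, N m; "width": finger opening in mm.
Only numpy, scipy, OpenCV 4.12 (cv2) and the standard library are available. Lean on these libraries where they do the work, as an engineer would, in place of code of your own. Each camera call takes 0.05 s, during which the arm holds its last target. There are 200 camera calls.

## Working session

There is one attempt and no reset: what is moved stays moved. The work goes in short steps, Python scripts to look and compute and a shell command to move; the robot and the scene stay as the last step left them, time stands still between calls to the robot, and variables do not carry over. Pictures are saved under pics/ and viewed, about 8 in all and at most 12, crops included, and the job is handed in when it is done.

```bash
mkdir -p pics; cat > h.py <<'E'
import numpy as np, cv2
from cell import ctrl, grab_frame, camera_params
from scipy.spatial.transform import Rotation as R
E
python3 - <<'E'
from h import *
for n in("scene","top"):
    im=grab_frame(n); cv2.imwrite(f"pics/{n}0.png",im[:,:,::-1]); p=camera_params(n); print(n,p)
o=ctrl.get_obs(); print(o); print(R.from_quat(o["tcp_rot"]).as_matrix().round(3))
E
ls
```

```text
scene {'vfov': 44.42258430574539, 'cx': 288.52532203213235, 'cy': 204.36567277580883, 'world_from_camera': array([[-6.37210122e-01,  5.66445247e-01, -5.22592616e-01,
        -1.60128285e+02],
       [-7.70672500e-01, -4.72914033e-01,  4.27102114e-01,
         4.58585948e+02],
       [-5.21141927e-03,  6.74901548e-01,  7.37889383e-01,
         9.91615968e+02],
       [ 0.00000000e+00,  0.00000000e+00,  0.00000000e+00,
         1.00000000e+00]])}
top {'vfov': 46.50355971280647, 'cx': 284.95966496689607, 'cy': 216.72275340996677, 'world_from_camera': array([[-6.86251041e-03,  9.83875265e-01, -1.78724283e-01,
         2.73107126e+02],
       [-9.99953249e-01, -7.96941110e-03, -5.47612698e-03,
        -6.18898310e+01],
       [-6.81215316e-03,  1.78678347e-01,  9.83883958e-01,
         1.10292998e+03],
       [ 0.00000000e+00,  0.00000000e+00,  0.00000000e+00,
         1.00000000e+00]])}
{'time': 0.1, 'qpos': array([-1.32370904e+00,  9.18024812e-02,  1.23174887e+00, -1.99098232e-05,
        1.81979335e+00, -5.67181643e-02]), 'qvel': array([-0.0009024 ,  0.00073817, -0.00131111,  0.00170822,  0.00033205,
       -0.00191688]), 'effort': array([ 3.51308110e-03, -4.47855806e+01, -4.07571316e+01,  7.01081310e-02,
        2.84413534e-02, -1.17514815e-04]), 'tool_pos': array([ 179.3990759 , -572.23532389,  197.11803107]), 'tcp_rot': array([-0.10706276,  0.6995804 , -0.69834841,  0.10693143]), 'contact_force': array([ 1.25989833,  0.02679676, -0.31305505]), 'wrist_torque': array([0.0194099 , 0.01468252, 0.06610084]), 'width': 87.65285379705122}
[[-0.954 -0.     0.299]
 [-0.299  0.002 -0.954]
 [-0.    -1.    -0.002]]
h.py
pics
```

View pics/scene0.png

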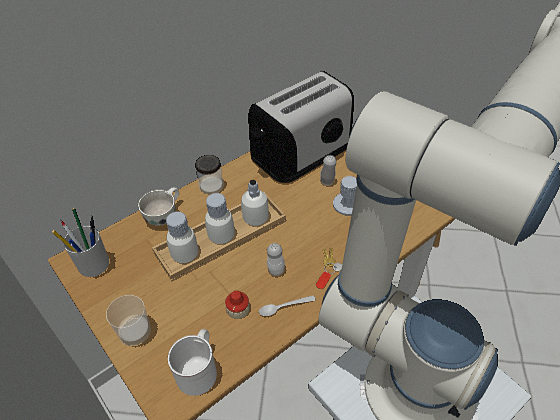

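View pics/top0.png

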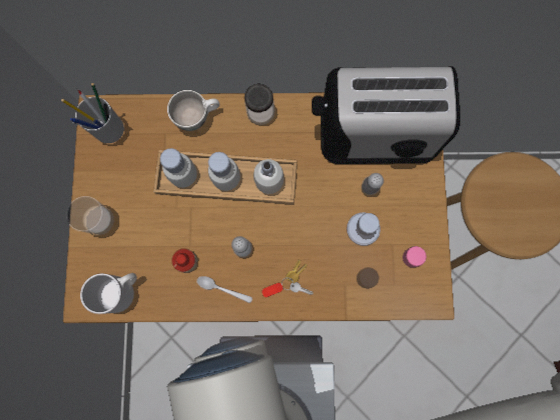

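The scene view shows the steel cap on its stand at about (348,187) and the open cruet, with a bare dark neck, at about (254,190). In the top view they are at (368,224) and (267,168). The lookalikes are a black cap at top (368,278) and a pink one at (416,257), and there are steel caps on the two closed cruets at (172,160) and (219,163). Only the steel one on the round foot fits. I'll confirm it in one enlarged crop.

```bash
python3 - <<'E'
from h import *
t=cv2.imread("pics/top0.png"); s=cv2.imread("pics/scene0.png")
f=lambda im,x,y,w=60,h=60: cv2.resize(im[y:y+h,x:x+w],(390,290),interpolation=cv2.INTER_CUBIC)
# each tile: 80x60 px -> 390x290 
g=lambda im,x,y:f(im,x,y,80,60)
cv2.imwrite("pics/crop1.png",np.vstack([np.hstack([g(t,330,200),g(t,230,145)]),np.hstack([g(s,310,160),g(s,215,165)])]))
E
```

```text
(no output)
```

View pics/crop1.png

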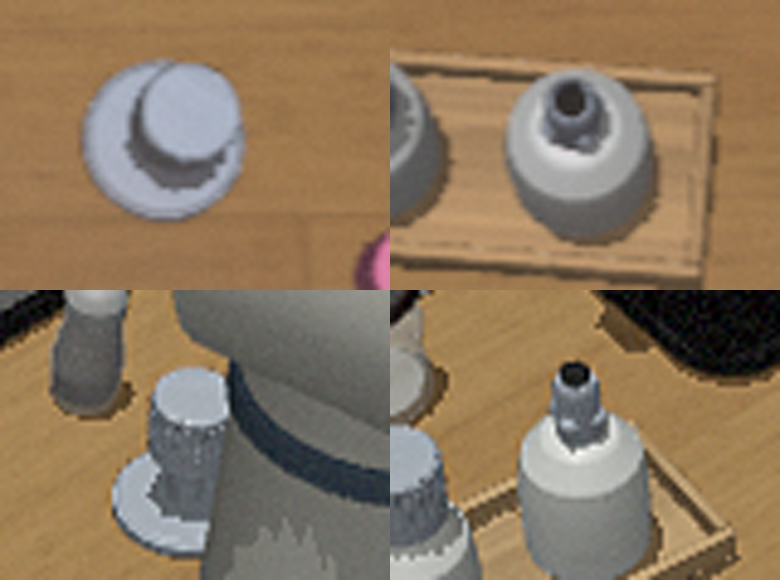

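The crop confirms it: a ribbed steel cap on a post and foot, and the open cruet with a dark seal on a bare neck. Next step is to cast the rays.

```bash
cat >> h.py <<'E'
def ray(n,u,v):
    p=camera_params(n); M=p["world_from_camera"]; f=210/np.tan(np.radians(p["vfov"]/2))
    d=M[:3,:3]@np.array([(u-p["cx"])/f,-(v-p["cy"])/f,-1]); return M[:3,3],d
def plane(n,u,v,z):
    o,d=ray(n,u,v); return (o+d*(z-o[2])/d[2]).round(1)
def cross(a,b):
    (o1,d1),(o2,d2)=ray("top",*a),ray("scene",*b)
    t=np.linalg.lstsq(np.c_[d1,-d2],o2-o1,rcond=None)[0]; p,q=o1+d1*t[0],o2+d2*t[1]
    return ((p+q)/2).round(1),np.linalg.norm(p-q).round(1)
E
python3 - <<'E'
from h import *
print("cap",plane("top",368.7,222.1,85),plane("scene",349.1,181.7,85),cross((368.7,222.1),(349.1,181.7)))
print("foot",plane("top",362.9,228.3,10))
print("neck",plane("top",266.4,164.6,135),plane("scene",252.4,181.9,135),cross((266.4,164.6),(252.4,181.9)))
# caddy corners (tray, top z=24) and mask of it
for c in((158,152),(297,161),(295,202),(155,194)): print(plane("top",*c,24))
E
```

```text
cap [ 445.1 -232.8   85. ] [ 444.3 -230.5   85. ] (array([ 445.9, -233.1,   82. ]), np.float64(0.9))
foot [ 443.6 -231.8   10. ]
neck [558.  -19.1 135. ] [556.2 -17.6 135. ] (array([558.7, -19.1, 132.2]), np.float64(0.3))
[623.  235.5  24. ]
[598.6 -84.4  24. ]
[502.7 -78.8  24. ]
[523.8 238.4  24. ]
```

```bash
cat >> h.py <<'E'
def go(x,y,z,yaw=None):
    "shift in tool axes (m) from the measured TCP, plus rotvec to have tool y down and tool z at heading yaw"
    o=ctrl.get_obs(); r=R.from_quat(o["tcp_rot"]); zt=r.as_matrix()[:,2]
    if yaw is None: yaw=np.arctan2(zt[1],zt[0])
    c,s=np.cos(yaw),np.sin(yaw); Z=np.array([c,s,0]); Y=np.array([0,0,-1.]); T=R.from_matrix(np.c_[np.cross(Y,Z),Y,Z])
    print("t",round(o["time"],2),"pos",o["tool_pos"].round(1),"F",o["contact_force"].round(1),"w",round(o["width"],1),"yaw",round(np.arctan2(zt[1],zt[0]),3))
    print("slide",(r.inv().apply(np.array([x,y,z])-o["tool_pos"])/1000).round(4),"rot",(r.inv()*T).as_rotvec().round(4))
E
python3 - <<'E'
from h import *
print("toaster",plane("scene",288,180,0),plane("scene",252,150,0),plane("top",329,163,0))
print("shaker",plane("top",374,190,0),"pink",plane("top",416,257,40))
go(445,-232,140)
E
```

```text
toaster [ 612.6 -171.7    0. ] [ 774.3 -170.1    0. ] [ 600.3 -159.6    0. ]
shaker [ 534.6 -262.2    0. ] pink [ 374.9 -340.2   40. ]
t 0.1 pos [ 179.4 -572.2  197.1] F [ 1.3  0.  -0.3] w 87.7 yaw -1.267
slide [-0.3552  0.0576 -0.2451] rot [ 0.0018 -0.     -0.0001]
```

```bash
python3 -m inch '{"slide":[[-0.033,0,-0.022],[-0.065,0,-0.045],[-0.097,0,-0.067],[-0.13,0,-0.09],[-0.162,0,-0.112],[-0.195,0.01,-0.134],[-0.227,0.02,-0.157],[-0.26,0.03,-0.18],[-0.292,0.04,-0.2],[-0.325,0.05,-0.223],[-0.355,0.057,-0.245],[-0.355,0.057,-0.245]],"delta_rot":[[0,0,0],[0,0,0],[0,0,0],[0,0,0],[0,0,0],[0,0,0],[0,0,0],[0,0,0],[0,0,0],[0,0,0],[0,0,0],[0,0,0]],"jaw":[0.0878,0.0878,0.0878,0.0878,0.0878,0.0878,0.0878,0.0878,0.0878,0.0878,0.0878,0.0878]}' 30
python3 - <<'E'
from h import *
im=[]
for n in("scene","top"):
    a=grab_frame(n)[:,:,::-1]; cv2.imwrite(f"pics/{n}1.png",a); im.append(a)
im=[cv2.resize(im[0][100:260,250:450],(400,320)),cv2.resize(im[1][150:310,270:470],(400,320))]
cv2.imwrite("pics/crop2.png",np.hstack(im)); go(445,-232,52)
E
```

```text
time: 1.1
tool_pos: [447.1, -226.9, 138.7]
tcp_rot: [-0.11, 0.7, -0.697, 0.109]
contact_force: [-0.1, 0.4, 0.1]
width: 87.9
t 1.2 pos [ 445.1 -231.4  140.3] F [ 0.4  0.4 -0.7] w 88.0 yaw -1.264
slide [0.0001 0.0883 0.0007] rot [0.001  0.     0.0014]
```

View pics/crop2.png

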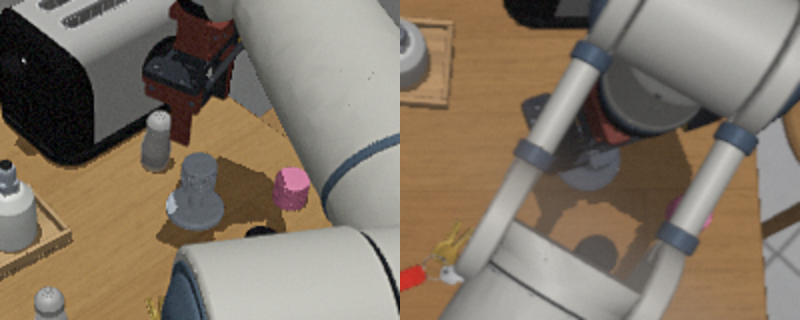

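The scene view now shows the cap unobstructed at crop (199,165), with one finger at crop (183,130) to its upper left. I'll project the TCP to check that this fits, and re-measure the cap from this view.

```bash
cat >> h.py <<'E'
def proj(n,P):
    p=camera_params(n); M=p["world_from_camera"]; f=210/np.tan(np.radians(p["vfov"]/2))
    c=M[:3,:3].T@(np.array(P)-M[:3,3]); return np.array([p["cx"]-f*c[0]/c[2],p["cy"]+f*c[1]/c[2]]).round(1)
E
python3 - <<'E'
from h import *
o=ctrl.get_obs(); T=o["tool_pos"]; z=R.from_quat(o["tcp_rot"]).as_matrix()[:,2]
for k in(-50,0,50): print(k,proj("scene",T+k*z),(proj("scene",T+k*z)-[250,100])*2, (proj("top",T+k*z)-[270,150])*2)
print(proj("scene",[445,-232,85]))
a=cv2.imread("pics/scene1.png")[160:225,320:375]
cv2.imwrite("pics/crop3.png",cv2.resize(a,None,fx=9,fy=9,interpolation=cv2.INTER_CUBIC))
E
```

```text
-50 [341.  177.4] [182.  154.8] [157.6 150.2]
0 [351.  165.1] [202.  130.2] [204.8 134.8]
50 [360.6 153.4] [221.2 106.8] [252.  119.6]
[349.3 181.3]
```

View pics/crop3.png

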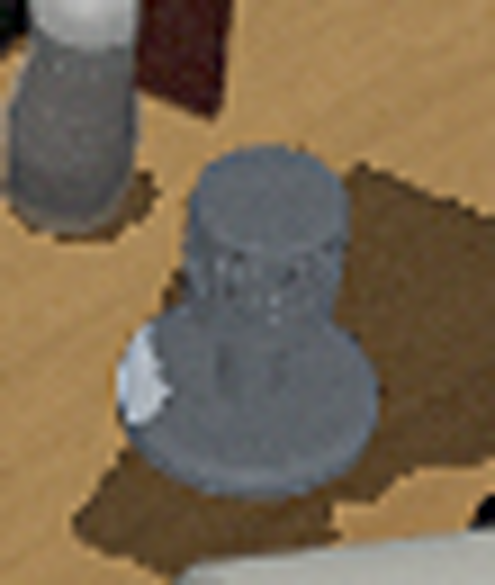

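The cap top is at about (349,182), which matches the estimate. The open finger tip sits about 12 mm higher than the TCP, so the tips retract when open. I'll grip a little lower to allow for it.

```bash
python3 -m inch '{"slide":[[0,0.02,0],[0,0.04,0],[0,0.06,0],[0,0.08,0],[0,0.092,0],[0,0.092,0],[0,0.092,0],[0,0.092,0],[0,0.092,0],[0,0.092,0],[0,0.092,0],[0,0.092,0]],"delta_rot":[[0,0,0],[0,0,0],[0,0,0],[0,0,0],[0,0,0],[0,0,0],[0,0,0],[0,0,0],[0,0,0],[0,0,0],[0,0,0],[0,0,0]],"jaw":[0.0878,0.0878,0.0878,0.0878,0.0878,0.0878,0.0878,0.03,0.03,0.03,0.03,0.03]}' 45
python3 -m inch '{"slide":[[0,0,0],[0,0,0],[0,0,0],[0,0,0],[0,0,0],[0,0,0]],"delta_rot":[[0,0,0],[0,0,0],[0,0,0],[0,0,0],[0,0,0],[0,0,0]],"jaw":[0.03,0.03,0.03,0.03,0.03,0.03]}'
python3 -c "
from h import *
go(445,-232,48)"
```

```text
time: 2.2
tool_pos: [445.2, -232.7, 49.8]
tcp_rot: [0.107, -0.699, 0.699, -0.107]
contact_force: [0.2, 0.5, -0.9]
width: 58.0
time: 2.7
tool_pos: [445.0, -232.6, 49.2]
tcp_rot: [0.107, -0.699, 0.699, -0.107]
contact_force: [0.4, 0.4, 1.1]
width: 42.0
t 2.7 pos [ 445.  -232.6   49.2] F [0.4 0.4 1.1] w 42.0 yaw -1.267
slide [-0.0002  0.0012 -0.0005] rot [-0.0001  0.     -0.0001]
```

```bash
python3 -m inch '{"slide":[[0,-0.003,0],[0,-0.006,0],[0,-0.009,0],[0,-0.012,0],[0,-0.015,0],[0,-0.02,0],[0,-0.025,0],[0,-0.03,0],[0,-0.035,0],[0,-0.04,0],[0,-0.045,0],[0,-0.05,0]],"delta_rot":[[0,0,0],[0,0,0],[0,0,0],[0,0,0],[0,0,0],[0,0,0],[0,0,0],[0,0,0],[0,0,0],[0,0,0],[0,0,0],[0,0,0]],"jaw":[0.03,0.03,0.03,0.03,0.03,0.03,0.03,0.03,0.03,0.03,0.03,0.03]}'
python3 -m inch '{"slide":[[0,-0.025,0],[0,-0.05,0],[0,-0.075,0],[0,-0.1,0],[0,-0.11,0],[0,-0.11,0],[0,-0.11,0]],"delta_rot":[[0,0,0],[0,0,0],[0,0,0],[0,0,0],[0,0,0],[0,0,0],[0,0,0]],"jaw":[0.03,0.03,0.03,0.03,0.03,0.03,0.03]}'
python3 - <<'E'
from h import *
a=grab_frame("scene")[:,:,::-1]; cv2.imwrite("pics/scene2.png",a)
cv2.imwrite("pics/crop4.png",cv2.resize(a[90:240,250:450],(800,600),interpolation=cv2.INTER_CUBIC))
go(557.3,-18.5,205,-1.5)
E
```

```text
time: 3.7
tool_pos: [444.9, -232.5, 99.7]
tcp_rot: [-0.107, 0.699, -0.699, 0.107]
contact_force: [-0.2, 0.3, -0.9]
width: 42.6
time: 4.28
tool_pos: [445.0, -232.6, 208.7]
tcp_rot: [0.107, -0.699, 0.699, -0.107]
contact_force: [0.1, 0.0, -0.7]
width: 42.2
t 4.33 pos [ 444.6 -232.3  207.5] F [ 0.1  0.1 -0.1] w 42.2 yaw -1.267
slide [-0.1715  0.0026 -0.1703] rot [0.0014 0.233  0.0015]
```

View pics/crop4.png

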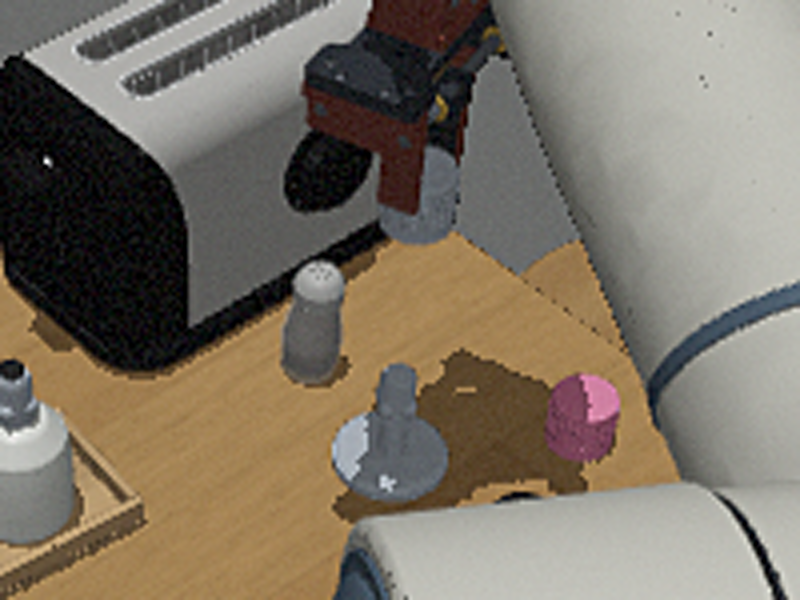

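Cap is held upright at about crop (419,195), and the stand's post is bare. Moving above the open cruet.

```bash
python3 -m inch '{"slide":[[-0.02,0,-0.02],[-0.04,0,-0.04],[-0.06,0,-0.06],[-0.08,0,-0.08],[-0.1,0,-0.1],[-0.12,0,-0.12],[-0.14,0,-0.14],[-0.155,0,-0.155],[-0.1715,0.0026,-0.1703],[-0.1715,0.0026,-0.1703],[-0.1715,0.0026,-0.1703],[-0.1715,0.0026,-0.1703]],"delta_rot":[[0,0.03,0],[0,0.06,0],[0,0.09,0],[0,0.12,0],[0,0.15,0],[0,0.18,0],[0,0.21,0],[0,0.233,0],[0,0.233,0],[0,0.233,0],[0,0.233,0],[0,0.233,0]],"jaw":[0.03,0.03,0.03,0.03,0.03,0.03,0.03,0.03,0.03,0.03,0.03,0.03]}'
python3 - <<'E'
from h import *
print("bottom at pick pose", proj("scene",[444.6,-232.3,203.5]))
for n in("scene","top"): cv2.imwrite(f"pics/{n}3.png",grab_frame(n)[:,:,::-1])
a=cv2.imread("pics/scene3.png")[110:245,160:340]; b=cv2.imread("pics/top3.png")[90:225,190:370]
cv2.imwrite("pics/crop5.png",np.hstack([cv2.resize(x,None,fx=2.2 if i else 2.2,fy=2.2) for i,x in enumerate((a,b))]))
cv2.imwrite("pics/crop6.png",cv2.resize(a[10:110,40:140],(600,600),interpolation=cv2.INTER_CUBIC))
go(557.3,-18.5,150,-1.5)
T=ctrl.get_obs()["tool_pos"]; print("cap bottom px",proj("scene",T-[0,0,4]),"neck",proj("scene",[557.3,-18.5,135]))
E
```

```text
time: 5.33
tool_pos: [556.9, -19.1, 204.9]
tcp_rot: [0.026, -0.707, 0.707, -0.024]
contact_force: [0.1, 1.3, -0.0]
width: 42.2
bottom at pick pose [353.7 145.1]
t 5.43 pos [557.1 -19.7 206. ] F [-0.1 -0.1 -0.4] w 42.1 yaw -1.501
slide [-0.0003  0.056  -0.0012] rot [-0.0002 -0.0012  0.001 ]
cap bottom px [251.2 160.3] neck [252.4 181.5]
```

View pics/crop6.png

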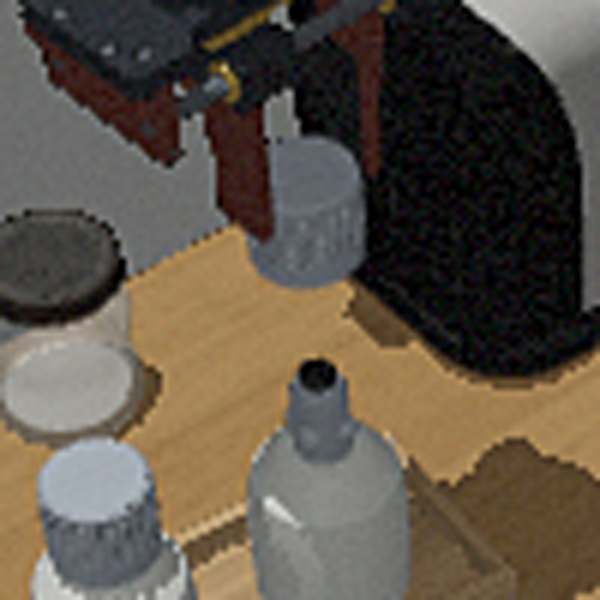

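Cap bottom observed at about (250.8,160.6) against a predicted (251.2,160.3), and the seal at (252.7,181.8) against a predicted (252.4,181.5). The cap is aligned to within a millimetre or so, which is good enough for the fit. I'll descend to just above the balls.

```bash
python3 -m inch '{"slide":[[-0.0007,0.015,-0.0006],[-0.0007,0.03,-0.0006],[-0.0007,0.045,-0.0006],[-0.0007,0.056,-0.0006],[-0.0007,0.062,-0.0006],[-0.0007,0.068,-0.0006],[-0.0007,0.074,-0.0006],[-0.0007,0.08,-0.0006],[-0.0007,0.085,-0.0006],[-0.0007,0.088,-0.0006],[-0.0007,0.088,-0.0006],[-0.0007,0.088,-0.0006]],"delta_rot":[[0,0,0],[0,0,0],[0,0,0],[0,0,0],[0,0,0],[0,0,0],[0,0,0],[0,0,0],[0,0,0],[0,0,0],[0,0,0],[0,0,0]],"jaw":[0.03,0.03,0.03,0.03,0.03,0.03,0.03,0.03,0.03,0.03,0.03,0.03]}'
python3 -c "
from h import *
go(557.8,-19.1,112,-1.5)
a=grab_frame('scene')[:,:,::-1]; cv2.imwrite('pics/crop7.png',cv2.resize(a[120:240,190:310],(600,600),interpolation=cv2.INTER_CUBIC))"
```

```text
time: 6.43
tool_pos: [558.4, -18.6, 118.2]
tcp_rot: [0.025, -0.706, 0.707, -0.025]
contact_force: [1.0, -3.9, -2.8]
width: 42.2
t 6.43 pos [558.4 -18.6 118.2] F [ 1.  -3.9 -2.8] w 42.2 yaw -1.5
slide [0.0006 0.0062 0.0004] rot [-0.0009 -0.0004  0.0002]
```

View pics/crop7.png

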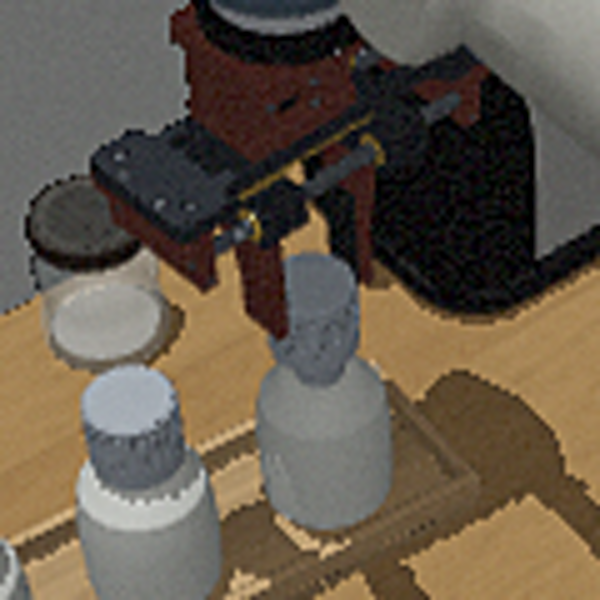

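The cap is over the neck, upright, with a slight sideways contact of -3.9 N in y. I'll ease 1 mm toward -y and press on in small steps.

```bash
python3 -m inch '{"slide":[[0,0,0.001],[0,0.002,0.001],[0,0.004,0.001],[0,0.006,0.001],[0,0.006,0.001]],"delta_rot":[[0,0,0],[0,0,0],[0,0,0],[0,0,0],[0,0,0]],"jaw":[0.03,0.03,0.03,0.03,0.03]}'
python3 -m inch '{"slide":[[0,0.001,0],[0,0.002,0],[0,0.003,0],[0,0.003,0]],"delta_rot":[[0,0,0],[0,0,0],[0,0,0],[0,0,0]],"jaw":[0.03,0.03,0.03,0.03]}'
```

```text
time: 6.9
tool_pos: [558.7, -19.6, 113.1]
tcp_rot: [0.024, -0.706, 0.707, -0.025]
contact_force: [1.4, -3.3, 3.0]
width: 42.0
time: 7.23
tool_pos: [559.3, -19.6, 111.4]
tcp_rot: [0.024, -0.706, 0.707, -0.026]
contact_force: [2.0, -3.3, 6.5]
width: 42.1
```

```bash
python3 -m inch '{"slide":[[-0.001,0,0.0015],[-0.001,0.001,0.0015],[-0.001,0.002,0.0015],[-0.001,0.003,0.0015],[-0.001,0.003,0.0015]],"delta_rot":[[0,0,0],[0,0,0],[0,0,0],[0,0,0],[0,0,0]],"jaw":[0.03,0.03,0.03,0.03,0.03]}'
python3 -m inch '{"slide":[[0,0.001,0],[0,0.002,0],[0,0.002,0]],"delta_rot":[[0,0,0],[0,0,0],[0,0,0]],"jaw":[0.03,0.03,0.03]}'
```

```text
time: 7.65
tool_pos: [559.3, -20.1, 106.7]
tcp_rot: [-0.025, 0.707, -0.706, 0.025]
contact_force: [0.9, -0.9, 0.3]
width: 42.0
time: 7.9
tool_pos: [558.8, -20.3, 102.8]
tcp_rot: [-0.026, 0.707, -0.706, 0.024]
contact_force: [0.7, -0.3, -4.2]
width: 42.1
```

Past the click. I'll press on through the seal to the hard stop.

```bash
python3 -m inch '{"slide":[[0,0.001,0],[0,0.002,0],[0,0.003,0],[0,0.003,0]],"delta_rot":[[0,0,0],[0,0,0],[0,0,0],[0,0,0]],"jaw":[0.03,0.03,0.03,0.03]}'
python3 -m inch '{"slide":[[0,0.001,0],[0,0.002,0],[0,0.002,0],[0,0.002,0]],"delta_rot":[[0,0,0],[0,0,0],[0,0,0],[0,0,0]],"jaw":[0.03,0.03,0.03,0.03]}'
```

```text
time: 8.23
tool_pos: [559.5, -20.4, 102.0]
tcp_rot: [-0.025, 0.707, -0.707, 0.025]
contact_force: [-2.0, -0.1, 2.0]
width: 42.4
time: 8.57
tool_pos: [559.8, -20.4, 100.4]
tcp_rot: [-0.025, 0.707, -0.707, 0.026]
contact_force: [-2.1, 0.2, 5.5]
width: 42.0
```

```bash
python3 -m inch '{"slide":[[0,0.001,0],[0,0.002,0],[0,0.002,0],[0,0.002,0]],"delta_rot":[[0,0,0],[0,0,0],[0,0,0],[0,0,0]],"jaw":[0.03,0.03,0.03,0.03]}'
python3 -m inch '{"slide":[[0,0.001,0],[0,0.002,0],[0,0.002,0],[0,0.002,0]],"delta_rot":[[0,0,0],[0,0,0],[0,0,0],[0,0,0]],"jaw":[0.03,0.03,0.03,0.03]}'
```

```text
time: 8.9
tool_pos: [559.8, -20.4, 99.2]
tcp_rot: [0.024, -0.707, 0.707, -0.026]
contact_force: [-4.0, 0.8, 7.4]
width: 42.2
time: 9.23
tool_pos: [560.0, -20.4, 99.2]
tcp_rot: [0.024, -0.707, 0.707, -0.026]
contact_force: [-7.7, -0.1, 16.6]
width: 42.3
```

The tool stopped at z = 99.2 mm, which is the predicted home, and the force rose to 16.6 N. I'll ease the sideways load a little, hold, and check.

```bash
python3 -m inch '{"slide":[[0.0005,0,0],[0.001,0,0],[0.001,0,0],[0.001,0,0],[0.001,0,0],[0.001,0,0],[0.001,0,0],[0.001,0,0]],"delta_rot":[[0,0,0],[0,0,0],[0,0,0],[0,0,0],[0,0,0],[0,0,0],[0,0,0],[0,0,0]],"jaw":[0.03,0.03,0.03,0.03,0.03,0.03,0.03,0.03]}'
python3 -c "
from h import *
a=grab_frame('scene')[:,:,::-1]; cv2.imwrite('pics/crop8.png',cv2.resize(a[120:240,190:310],(600,600),interpolation=cv2.INTER_CUBIC)); go(559.8,-20.4,99.2)"
```

```text
time: 9.9
tool_pos: [560.0, -20.4, 99.2]
tcp_rot: [0.023, -0.707, 0.707, -0.027]
contact_force: [-3.0, 0.9, 13.0]
width: 41.9
t 9.95 pos [560.  -20.4  99.2] F [-3.2  0.8 12.8] w 42.3 yaw -1.5
slide [ 0.0002 -0.     -0.    ] rot [-0.0004  0.     -0.0056]
```

View pics/crop8.png

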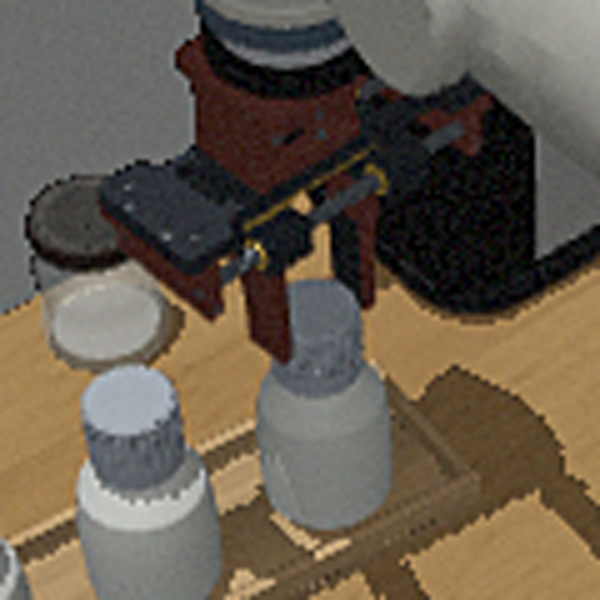

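The cap sits on the open cruet just as the neighbouring cap does, upright and held. One more short hold will show whether the force is steady before I hand in.

```bash
python3 -m inch '{"slide":[[0,0.0003,0],[0,0.0003,0],[0,0.0003,0],[0,0.0003,0],[0,0.0003,0],[0,0.0003,0],[0,0.0003,0],[0,0.0003,0]],"delta_rot":[[0,0,0],[0,0,0],[0,0,0],[0,0,0],[0,0,0],[0,0,0],[0,0,0],[0,0,0]],"jaw":[0.03,0.03,0.03,0.03,0.03,0.03,0.03,0.03]}'
python3 -c "
from h import *
o=ctrl.get_obs();F=o['contact_force'];print(F,o['tool_pos'])
if 9<F[2]<25 and o['tool_pos'][2]<100: print('done',ctrl.job_done())"
```

```text
time: 10.62
tool_pos: [560.0, -20.4, 99.2]
tcp_rot: [0.023, -0.707, 0.707, -0.027]
contact_force: [-4.1, 1.3, 15.4]
width: 42.0
[-4.10155754  1.34137276 15.39642303] [560.00314401 -20.42955144  99.16852153]
the job is handed in; nothing more can be done
done None
```

I pulled the steel cap straight up off the stand's post, carried it to the open cruet and pressed it past the click to the hard stop. I handed the job in at about 10.6 s of the 51 s allowed, with the fingers still gripping and pressing; no verdict was reported.

- **Seating:** the tool stopped at z = 99.2 mm. That matches the height I predicted for fully home, from how far the fingers sat above the cap's base when I gripped it. The force rose from 7 to 17 N with no further movement, so I take that as the hard stop.
- **Push and grip:** the last reading was 15.4 N down, with the fingers 42 mm apart on the 44 mm cap. The grip was set to 45 N.
- **Last picture:** before the final hold, the cap stood upright on the neck, level with its neighbour.
- **Disagreements:** the neck turned out about 2 mm from the position I measured in the images, shown by up to 4 N of sideways force on the way down, and I corrected for it. About 4 N of sideways force remained at the end. I only read the force at the end of each move, so I did not see the peak at the click.
- **Not checked:** I did not take a final look at the bystanders, but the arm's path stayed clear of them.

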